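Line up and close the keyed stacking palette

TASK

The blue mixing tray of the stacking palette was put down out of line and rides on the keys of the dish below. Slide it round on the dish, without lifting it off or tipping it, until it drops over the keys and sits fully home; then set the white lid on the tray, without dropping it, lined up so that it too drops over the tray's keys and sits fully home. Leave everything else where it stands.

Things in the scene. Friction and masses are not known exactly. Their poses are not given: they have to be found in the camera images.
- stand: Black round suction foot, 160 mm across, 12 mm high, with a red release lever, fixed to the table. It firmly holds the white bottom dish, 132 mm across, on the same axis. Origin: centre of its underside, on the table; z up. The dish cannot turn, but it may have been set in at any heading: this is not reported, and this frame's x axis says nothing about it. Find its keys by eye or by feel.
- dish_rim (a point): Centre of the dish's open mouth (bore 103 mm), level with its flat rim, 52 mm above the table. On the rim stand three orange keys 120 degrees apart, each 10 mm wide, 5.5 mm high, lying from 54 to 76 mm from the axis; their ends jut out past the rim and past the tray's flange.
- tray: Blue mixing tray, 0.28 to 0.52 kg, on the dish but out of line. Origin: centre of its underside, z up its axis. Spigot 100 mm across, 0 to 13 mm up (lowest 5 mm tapered to 90 mm), in the dish's bore; then flange 140 mm across, 13 to 20.5 mm up, cut by three open notches 14 mm wide at 60, 180, 300 degrees from its x axis. Origin now 44.5 mm above the table (flange riding on the dish's keys), at home 39 mm.
- tray_lug (a point): On the tray's lug at 0 degrees, mid-height, 86 mm from the axis. Three thumb lugs at 0, 120 and 240 degrees: 16 mm wide, 66 to 94 mm from the axis, 13 to 31 mm above the tray's origin. Pushed slowly at a lug (60 mm/s or less, 1 to 4 N) the tray slides round on the keys; within 106 degrees either way all three notches meet keys, it drops 5.5 mm by itself and turns no further.
- tray_rim (a point): Centre of the tray's open mouth (bore 103 mm), level with its flat rim, 48 mm above its origin. The wall is 120 mm across, 132 mm at the collar below the rim. Three orange keys on the rim at 60, 180 and 300 degrees from the tray's x axis, of the same size as the dish's: 10 mm wide, 5.5 mm high, 54 to 76 mm from the axis.
- lid: White lid, 0.2 to 0.3 kg, upright on the table. Origin: centre of its underside, z up. Spigot, notches, flange and lugs have the tray's sizes, heights and angles, so at home its lugs stand right above the tray's (any of the three ways round): the spigot in the tray's mouth, the origin 35 mm above the tray's origin. Out of line it rides 5.5 mm higher on the tray's keys.
- lid_grip (a point): Middle of the lid's blue grip bar, 40 mm above the lid's origin. The bar runs along the lid's x axis: 60 mm long, 14 mm thick, standing on the lid's flat top from 24 to 52 mm above the lid's origin.
- tube_grey: Dark grey paint tube standing on its cap, 145 mm tall, 48 mm round at the cap, 68 mm wide at the crimp; origin at the centre of its underside. A bystander: leave it alone.
- tube_red: Red paint tube standing on its black cap, 135 mm tall, 44 mm round at the cap, 62 mm wide at the crimp; origin at the centre of its underside. A bystander: leave it alone.
- tube_orange: Orange paint tube lying on its side, 150 mm long, 46 mm thick at the white cap; origin on the table under its middle, x axis from cap to crimp. A bystander: leave it alone.
- tube_white: White paint tube lying on its side, 160 mm long, 48 mm thick at the cap; origin on the table under its middle, x axis from cap to crimp. A bystander: leave it alone.
- tin: Low round brass tin with a lid, 87 mm across, 30 mm high; origin at the centre of its underside. A bystander: leave it alone.
- jar: Empty glass water jar, 80 mm across, 95 mm high; origin at the centre of its underside. A bystander: leave it alone.
- brush: Slim artist's brush with a blue handle lying on the table, 190 mm long, along its own x axis. A bystander: leave it alone.
- knife: Palette knife with a wooden handle and a steel blade lying on the table, 190 mm long, along its own x axis. A bystander: leave it alone.
Not all that is in view belongs to the job. What is shaped like the lid but green is not meant.

How it is judged (in metres and radians):
On the way, in this order (a step that is already met when the one before it is completed fails the run):
1. the tray has dropped over the dish's keys and sits home (z of tray in the frame of stand below 0.041 m and angle between tray's own z axis and vertical below 0.03 rad and horizontal distance between tray and stand below 0.004 m), for 0.2 s.
2. the lid has dropped over the tray's keys and sits home (all of step 1 and z of lid in the frame of tray below 0.037 m and angle between lid's own z axis and vertical below 0.03 rad and horizontal distance between lid and tray below 0.005 m), for 0.2 s.
At the end, for the whole second after the job is handed in: Tray home in the dish (origin under 41 mm above the foot's origin, level within 0.03 rad, within 4 mm of its axis), lid home in the tray (origin under 37 mm above the tray's, level within 0.03 rad, within 5 mm of its axis), both at rest and released (all of step 2 and linear speed of each of lid, tray below 0.02 m/s and contact force between the fingers and lid below 0.1 N); the robot touches nothing.
It fails at once if the tray is lifted off or tipped: more than about 10 mm above where it rides at the start, or tilted by more than 0.15 rad (z of tray in the frame of stand above 0.055 m or angle between tray's own z axis and vertical above 0.15 rad).
It fails at once if the lid is dropped: it falls free faster than 0.55 m/s (a fall of more than about 15 mm) (linear speed of lid above 0.55 m/s and contact force between the fingers and lid below 0.05 N).
It fails at once if a bystander is knocked over or shifted by more than 30 mm (distance of any of tube_grey, tube_red, tube_orange, tube_white, tin, jar, brush, knife from where it was at the start of the episode above 0.03 m or angle between any of tube_grey, jar, tin, tube_red's own z axis and vertical above 0.4 rad).
It also fails if it takes over 51 s, if anything falls off the work surface, if the arm or the gripper's body presses on something with over 40 N, if the wrist force passes 120 N, or if a joint passes its speed limit or range.

ROBOT

A 7-joint arm with a two-finger parallel gripper is mounted at the origin on the work surface. World frame = base frame: x ahead of the robot, y to its left, z up, the work surface at z = 0. Lengths are in mm, angles in rad, forces in N, time in s.
With the tool pointing down it reaches from about 425 to 1025 mm from the base axis. Payload 9.4 kg.
Tool frame: the origin (TCP) lies at the very end of the fingers, on their centre line; the grasp point (between the pads) lies 19 mm behind it (manip.pinch_z is the distance from the TCP to the grasp point, in mm); z points along the fingers, y is the direction in which the jaws open and shut (so a half turn about z gives the same grasp; the last joint's range is limited). The gripper opens to 93 mm and grips with 3 to 60 N. Pads are 15 mm wide; open, the fingers measure 128 mm over their backs; the gripper's body (75 mm by 188 mm) begins 65 mm behind the grasp point.
Start: joints at [1.029, 0.599, -0.003, 1.599, 0.002, 0.943, -0.08], TCP at [324.967, -648.09, 218.618] pointing down, gripper open.
Joint ranges: [-2.57, 2.57], [-0.35, 1.97], [-1.29, 1.29], [0.11, 2.56], [-1.05, 4.19], [0.11, 1.86], [-2.63, 2.63]. Speed limits (rad/s): [2.22, 2.22, 3.01, 3.01, 3.14, 3.14, 3.14].

INTERFACE

Orientations are given as a unit quaternion [x, y, z, w].
In Python, from rig import manip, cams gives the robot as it stands.
- The arm moves only by the tool send_rows, never from a script. Its argument "steps" is text: rows parted by semicolons, each of 7 numbers parted by spaces: the turn, a rotation vector about the tool's x, y, z in rad, then the shift along the tool's x, y, z in cm, then the opening, from 0 (shut) to 1 (fully open). In form: ax ay az tx ty tz gripper; .... A call has 1 to 20 rows; each row is the pose to reach, as a shift and turn from the pose commanded when the call began, along the tool's axes at that moment; what a row does not reach only later rows make up. A row lasts 1/10 s, in which the tool goes at most 50 mm and 8.59 degrees, less where a joint would pass 70% of its speed; a pose out of reach is approached as far as the arm can. A call with a gripper value outside its range is refused whole. The fingers move at their own pace and stop on an object; "newtons" is the grip in N (left out, the last holds). Time passes only in rows, so rows that repeat a pose let the fingers close. It gives the time, the measured TCP pose, the force and the opening at its end, in the units of the state.
- manip.read_state(): the state, without advancing time (a new reading comes with each control period).
- cams.read_camera(name): name is "scene" or "top"; returns the picture (480x640x3 uint8, blue, green, red); there is no depth.
- cams.camera_params(name): a dict with "fov_y" (degrees; the focal length in pixels is half the picture's height over the tangent of half this angle, whatever the lens; pixels are square), "cx", "cy" (the principal point, pixels), "R" (3x3) and "t" (3): a world point X has camera coordinates R X + t. Camera axes: x right, y down, z forward; pixel columns grow to the right and rows downward; lengths in mm; the calibration is good to about 2 mm. A picture is of the moment at which its call begins. camera_params takes no time and is no camera call.
- manip.finish_job(): hands the job in, once; it reports no verdict.
The state is a dict: "time": time; "qpos": joint angles; "qd": joint speeds; "tau": joint torques, N m; "tool_pos": TCP position; "tcp_rot": TCP orientation; "ft_force": force on the tool from outside, world axes, zero at the start; "torque": the same for the moment, N m; "opening": finger opening in mm.
Only numpy, scipy, OpenCV 4.12 (cv2) and the standard library are available. Lean on these libraries where they do the work, as an engineer would, in place of code of your own. Each camera call takes 0.05 s, during which the arm holds its last target. There are 200 camera calls.

## Working session

There is one attempt and no reset: what is moved stays moved. The work goes in short steps, Python scripts to look and compute and a tool call to move; the robot and the scene stay as the last step left them, time stands still between calls to the robot, and variables do not carry over. Pictures are saved under pics/ and viewed, about 8 in all and at most 12, crops included, and the job is handed in when it is done.

Besides the shell and the picture viewer there is one more tool, called after "Request:" as a command line: name --argument value ..., lists and objects as JSON in quotes. send_rows: Moves the arm, as the interface text tells. Its arguments: {"type":"object","properties":{"steps":{"type":"string"},"newtons":{"type":"number"}},"required":["steps"]}

```bash
mkdir -p pics; ls; python3 - <<'E'
from rig import manip,cams
import cv2
print(manip.read_state())
for n in("scene","top"):
    im=cams.read_camera(n); cv2.imwrite(f"pics/{n}0.png",im); print(n,cams.camera_params(n))
E
```

```text
pics
{'time': 0.0, 'qpos': array([ 1.02931842,  0.60014537, -0.00254082,  1.60012274,  0.00178981,
        0.9428974 , -0.07978862]), 'qd': array([ 6.53671818e-04, -2.13610827e-03, -3.98178929e-04,  1.63249925e-03,
        1.73451412e-04,  1.08654122e-05,  1.33704754e-03]), 'tau': array([-2.49414361e-04, -7.65069079e+01,  1.49738017e+00, -2.52356225e+01,
       -5.24247391e-02,  1.69138931e-02,  1.37978432e-04]), 'tool_pos': array([ 324.72864733, -647.66408426,  217.74792511]), 'tcp_rot': array([ 9.73111562e-01,  2.30332955e-01, -2.46838207e-04, -7.45522605e-04]), 'ft_force': array([ 0.8091664 ,  0.53739106, -0.19340694]), 'torque': array([-0.04815508,  0.02196858, -0.0582517 ]), 'opening': 93.13727874815713}
scene {'fov_y': 54.84694948563696, 'cx': 325.67780647842113, 'cy': 238.74034328209444, 'R': array([[ 0.49264427,  0.87022006,  0.00432021],
       [ 0.61259401, -0.34326383, -0.71196806],
       [-0.61808592,  0.35339352, -0.70219856]]), 't': array([-266.86861417, -270.59246822, 1360.86242177])}
top {'fov_y': 45.960198539233566, 'cx': 313.43202658672067, 'cy': 238.47246481430844, 'R': array([[ 0.02309642, -0.99971468, -0.00609165],
       [-0.98901564, -0.02195857, -0.14617073],
       [ 0.14599526,  0.00940076, -0.98924062]]), 't': array([  16.25432278,  532.36204865, 1370.76146675])}
```

View pics/scene0.png

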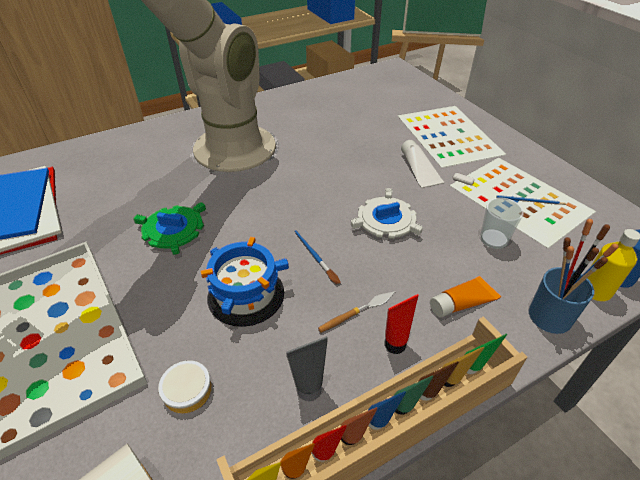

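View pics/top0.png

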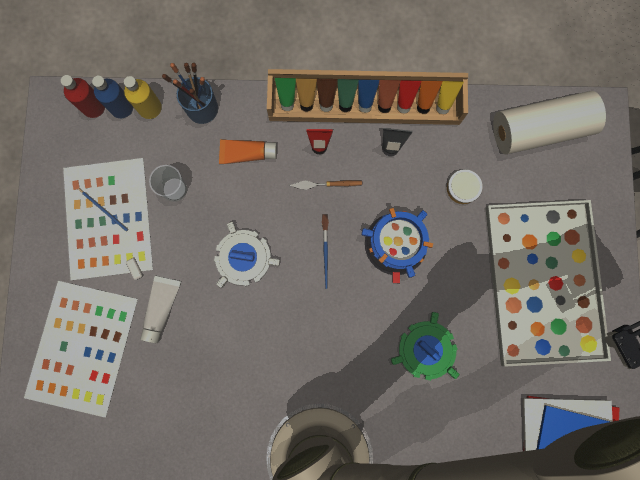

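The candidates for the lid are the white one (top 243,257; scene 389,217) and the green one (top 428,349; scene 172,228). The white one fits and the green is excluded by the text. I'll confirm it in an enlarged crop.

```bash
cat > h.py <<'E'
import numpy as np,cv2
from rig import manip,cams
def par(n):
    p=cams.camera_params(n); return p,240/np.tan(np.radians(p["fov_y"]/2)),np.array(p["R"]),np.array(p["t"])
def ray(n,uv,z):
    p,f,R,t=par(n); d=R.T@np.array([(uv[0]-p["cx"])/f,(uv[1]-p["cy"])/f,1]); c=-R.T@t
    return (c+d*(z-c[2])/d[2])[:2]
def proj(n,X):
    p,f,R,t=par(n); c=R@np.array(X)+t; return c[:2]/c[2]*f+[p["cx"],p["cy"]]
def blobs(m,amin=15):
    k,_,s,c=cv2.connectedComponentsWithStats(m.astype(np.uint8)); return [(c[i].round(1),s[i,4],s[i,:4]) for i in range(1,k) if s[i,4]>=amin]
E
python3 - <<'E'
from h import *
T=cv2.imread("pics/top0.png");S=cv2.imread("pics/scene0.png")
def crop(I,u,v,w,h,W,H): return cv2.resize(I[v:v+h,u:u+w],(W,H),interpolation=cv2.INTER_CUBIC)
a=crop(T,350,190,100,100,400,400)
b=crop(T,195,207,100,100,400,400)
c=crop(S,190,225,120,105,400,350)[:200*2]
cv2.imwrite("pics/c1.png",np.vstack([np.hstack([a,b]),np.hstack([crop(S,195,230,100,50,400,200),crop(S,195,275,100,50,400,200)])]))
h=cv2.cvtColor(T,cv2.COLOR_BGR2HSV)
H,Sa,V=h[...,0].astype(int),h[...,1],h[...,2]
blue=(abs(H-110)<12)&(Sa>150)&(V>60)
org=(H<20)&(Sa>150)&(V>120)
for nm,m in(("blue",blue),("org",org)):
    w=np.zeros_like(m); w[190:300,190:450]=m[190:300,190:450]
    for c,ar,bb in blobs(w,12): print(nm,c,ar,bb,ray("top",c,90).round(0))
m=np.zeros_like(blue);m[225:290,215:270]=blue[225:290,215:270]
print(cv2.minAreaRect(np.argwhere(m)[:,::-1].astype(np.float32)))
E
```

```text
blue [394.9 228.8] 731 [362 211  67  48] [ 552. -167.]
blue [241.7 257. ] 478 [229 243  27  28] [476. 198.]
blue [406.3 261.3] 441 [383 242  44  35] [ 474. -195.]
org [392.4 212.1] 34 [390 208   6   9] [ 593. -161.]
org [395.  225.9] 16 [393 224   5   5] [ 559. -168.]
org [412.7 240.5] 45 [409 237   8   8] [ 525. -210.]
org [427.8 244. ] 34 [424 242   9   5] [ 517. -246.]
org [392.5 251.3] 37 [390 248   7   7] [ 498. -162.]
org [382.7 257.9] 32 [379 254   8   9] [ 481. -139.]
org [396. 277.] 77 [393 272   7  11] [ 436. -170.]
((242.0, 256.5), (27.0, 26.0), 90.0)
```

View pics/c1.png

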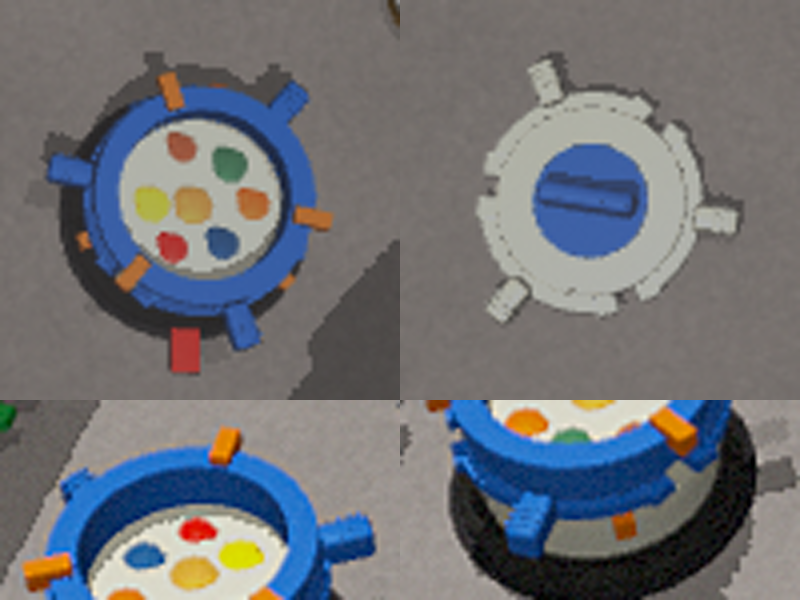

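```bash
python3 - <<'E'
from h import *
k=np.array([ray("top",c,97) for c in[(392.6,212.5),(428.2,244.3),(382.9,257.9)]])
ct=k.mean(0); print("tray",ct,np.linalg.norm(k-ct,axis=1),np.degrees(np.arctan2(*(k-ct).T[::-1])))
l=np.array([ray("top",(350+u/4,190+v/4),68) for u,v in[(292,99),(68,168),(243,328)]])
print("lugs",np.degrees(np.arctan2(*(l-ct).T[::-1])),np.linalg.norm(l-ct,axis=1), l)
d=np.array([ray("top",(350+u/4,190+v/4),55) for u,v in[(84,240),(290,281),(218,85)]])
print("dish",np.degrees(np.arctan2(*(d-ct).T[::-1])),np.linalg.norm(d-ct,axis=1))
s=ray("scene",(251.3,306.3),55)-ct;print("scene",np.degrees(np.arctan2(s[1],s[0])),np.linalg.norm(s))
q=np.array([ray("top",(195+u/4,207+(v)/4),27) for u,v in[(545,82),(717,219),(508,299)]]-np.array([0,0])) if 0 else np.array([ray("top",(195+(u-400)/4,207+v/4),29) for u,v in[(545,82),(717,219),(508,299)]])
c=q.mean(0);print("lid",c,np.linalg.norm(q-c,axis=1),np.degrees(np.arctan2(*(q-c).T[::-1])))
e=np.array([ray("top",(195+(u-400)/4,207+v/4),52) for u,v in[(541,188),(634,205)]]);v=e[1]-e[0];print("bar",e.mean(0),np.linalg.norm(v),np.degrees(np.arctan2(v[1],v[0])))
from scipy.spatial.transform import Rotation as Ro
print(Ro.from_quat(manip.read_state()["tcp_rot"]).as_matrix().round(3))
E
```

```text
tray [ 528.77697016 -181.6440673 ] [65.19998168 65.55066081 65.03762585] [  18.53540925 -101.80676225  138.09631645]
lugs [ -42.16129117   77.40437388 -160.67779631] [85.76333405 81.19299224 82.46237896] [[ 592.34974815 -239.21012818]
 [ 546.48262372 -102.40511337]
 [ 450.95946633 -208.92922887]]
dish [ 109.99709408 -129.03332414  -10.91095421] [72.25424692 74.89924337 75.28962369]
scene -12.264934329156121 77.18611495475201
lid [482.9555938  204.58392671] [80.1557399  80.47000861 79.63600059] [ 23.08283071 -97.47436396 142.60787103]
bar [482.19525096 203.1049229 ] 58.372203208557366 -99.09518730738512
[[ 0.894  0.448 -0.001]
 [ 0.448 -0.894  0.001]
 [-0.    -0.001 -1.   ]]
```

White lid confirmed (crop right): lugs at 23/143/-97°, bar -98°, centre (483,204). Tray keys are at 18°, dish keys peeking out at about -10.5°, so the tray must turn about 29° clockwise. I'll go over the lug at -42° with shut fingers, jaw axis tangential.

```bash
cat >> h.py <<'E'
from scipy.spatial.transform import Rotation as Ro
def rel(p,yhead):
    "shift (cm) and turn that bring TCP to p with tool y at heading yhead (deg), tool down"
    s=manip.read_state(); R=Ro.from_quat(s["tcp_rot"]).as_matrix()
    y=np.array([np.cos(np.radians(yhead)),np.sin(np.radians(yhead)),0]); z=np.array([0,0,-1.]); T=np.c_[np.cross(y,z),y,z]
    return " ".join(f"{v:.3f}" for v in np.r_[Ro.from_matrix(R.T@T).as_rotvec(),R.T@(np.array(p)-s["tool_pos"])/10])
E
python3 - <<'E'
from h import *
c=np.array([528.8,-181.6])
def at(h,z,r=86): return [*(c+r*np.array([np.cos(np.radians(h)),np.sin(np.radians(h))])),z]
print(rel(at(-13,150),-103)); print(rel(at(-13,60),-103))
E
```

```text
-0.001 0.001 0.692 45.758 -27.025 6.816
-0.001 0.001 0.692 45.759 -27.012 15.816
```

Request:
send_rows --steps "0 0 0.69 45.76 -27.02 6.8 0;0 0 0.69 45.76 -27.02 6.8 0;0 0 0.69 45.76 -27.02 6.8 0;0 0 0.69 45.76 -27.02 6.8 0;0 0 0.69 45.76 -27.02 6.8 0;0 0 0.69 45.76 -27.02 6.8 0;0 0 0.69 45.76 -27.02 6.8 0;0 0 0.69 45.76 -27.02 6.8 0;0 0 0.69 45.76 -27.02 6.8 0;0 0 0.69 45.76 -27.02 6.8 0;0 0 0.69 45.76 -27.02 6.8 0;0 0 0.69 45.76 -27.02 6.8 0;0 0 0.69 45.76 -27.02 6.8 0;0 0 0.69 45.76 -27.02 6.8 0;0 0 0.69 45.76 -27.02 6.8 0"

```text
time: 1.6
tool_pos: [612.1, -203.2, 150.8]
tcp_rot: [0.994, -0.114, -0.0, 0.0]
ft_force: [0.6, 0.3, 0.3]
opening: 0.7
```

Request:
send_rows --steps "0 0 0 0 0 4 0;0 0 0 0 0 7 0;0 0 0 0 0 9 0;0 0 0 0 0 9 0"

```text
time: 2.0
tool_pos: [611.7, -202.5, 58.5]
tcp_rot: [0.994, -0.113, -0.001, 0.0]
ft_force: [0.3, -0.3, 0.4]
opening: 0.4
```

```bash
python3 - <<'E'
from h import *
S=cams.read_camera("scene")
T=cams.read_camera("top")
cv2.imwrite("pics/a.png",np.hstack([cv2.resize(S[210:335,180:313],(400,376)),cv2.resize(T[180:305,330:463],(400,376))]))
print(manip.read_state()["tool_pos"])
c=np.array([528.8,-181.6])
for a in(6,10,14,18,22,26,29,30,32,34,36):
    h=np.radians(-13-a); print(a,rel([*(c+86*np.array([np.cos(h),np.sin(h)])),60],-103-a))
E
```

```text
[ 612.48451064 -202.53372652   61.01516267]
6 0.000 0.000 0.105 -0.072 0.742 0.102
10 0.000 0.000 0.175 -0.156 1.336 0.102
14 0.000 0.000 0.244 -0.281 1.923 0.102
18 0.000 0.000 0.314 -0.446 2.500 0.102
22 0.000 0.000 0.384 -0.652 3.064 0.103
26 0.000 0.000 0.454 -0.896 3.613 0.103
29 0.000 0.000 0.506 -1.104 4.012 0.103
30 0.000 0.000 0.524 -1.178 4.143 0.103
32 0.000 0.000 0.559 -1.332 4.400 0.103
34 0.000 0.000 0.594 -1.496 4.652 0.104
36 0.000 0.000 0.628 -1.668 4.897 0.104
```

View pics/a.png

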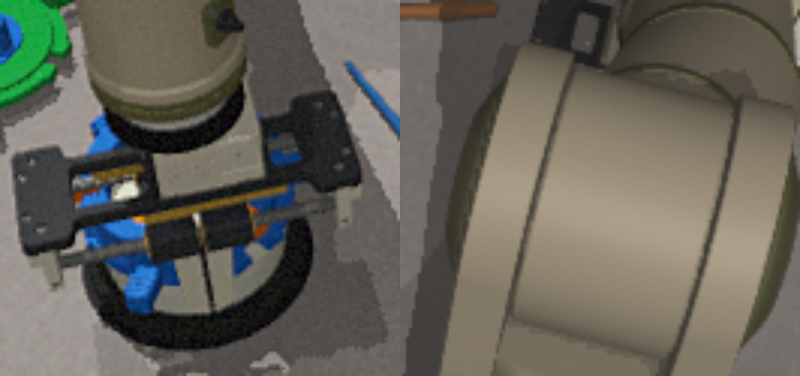

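The fingers stand by the tray wall on the inner side of the lug, clear of it (crop ~210,240; lug ~145,285). Now the slow push along the arc.

Request:
send_rows --steps "0 0 0.052 -0.012 0.45 0 0;0 0 0.105 -0.047 0.9 0 0;0 0 0.157 -0.106 1.345 0 0;0 0 0.209 -0.188 1.788 0 0;0 0 0.262 -0.293 2.226 0 0;0 0 0.314 -0.421 2.658 0 0;0 0 0.367 -0.571 3.082 0 0;0 0 0.419 -0.743 3.498 0 0"

```text
time: 2.9
tool_pos: [598.7, -234.0, 61.0]
tcp_rot: [0.948, -0.318, 0.001, -0.0]
ft_force: [3.8, 2.5, 2.4]
opening: 0.4
```

Request:
send_rows --steps "0 0 0.052 -0.012 0.45 0 0;0 0 0.105 -0.047 0.9 0 0;0 0 0.157 -0.106 1.345 0 0;0 0 0.209 -0.188 1.788 0 0"

```text
time: 3.3
tool_pos: [586.0, -247.7, 60.8]
tcp_rot: [0.909, -0.416, 0.001, 0.0]
ft_force: [5.4, 0.9, 2.5]
opening: 0.9
```

Request:
send_rows --steps "0 0 0.026 -0.003 0.225 0 0;0 0 0.052 -0.012 0.45 0 0;0 0 0.079 -0.027 0.675 0 0"

```text
time: 3.6
tool_pos: [580.1, -251.9, 60.5]
tcp_rot: [0.893, -0.451, 0.0, 0.0]
ft_force: [3.4, -1.5, -0.2]
opening: 0.6
```

Request:
send_rows --steps "0 0 0.026 -0.003 0.225 0 0;0 0 0.026 -0.003 0.225 0 0"

```text
time: 3.8
tool_pos: [577.1, -252.9, 60.2]
tcp_rot: [0.887, -0.462, -0.001, 0.0]
ft_force: [0.9, -0.1, 0.1]
opening: 0.4
```

```bash
python3 - <<'E'
from h import *
S=cams.read_camera("scene")
cv2.imwrite("pics/b.png",cv2.resize(S[210:335,170:323],(800,654))[:600])
print(manip.read_state())
E
```

```text
{'time': 3.85, 'qpos': array([ 0.10709702,  0.71399514,  0.33394124,  1.95357942, -0.42620603,
        0.54476217, -1.79539513]), 'qd': array([-0.00010762, -0.0012863 , -0.00751601, -0.00183851,  0.00432498,
        0.0026241 ,  0.00776879]), 'tau': array([ 1.26211345e-01, -7.16819215e+01,  8.12061131e+00, -1.42742738e+01,
       -1.84939866e-02,  7.08855735e-02, -1.12857542e-01]), 'tool_pos': array([ 577.22891462, -252.69440211,   60.20150687]), 'tcp_rot': array([ 8.87231371e-01, -4.61323480e-01, -1.01716418e-03,  3.25623588e-04]), 'ft_force': array([ 9.73829179e-02,  3.21812852e-04, -4.90274623e-01]), 'torque': array([ 0.10881941, -0.10250061,  0.02063801]), 'opening': 0.5431136616387832}
```

View pics/b.png

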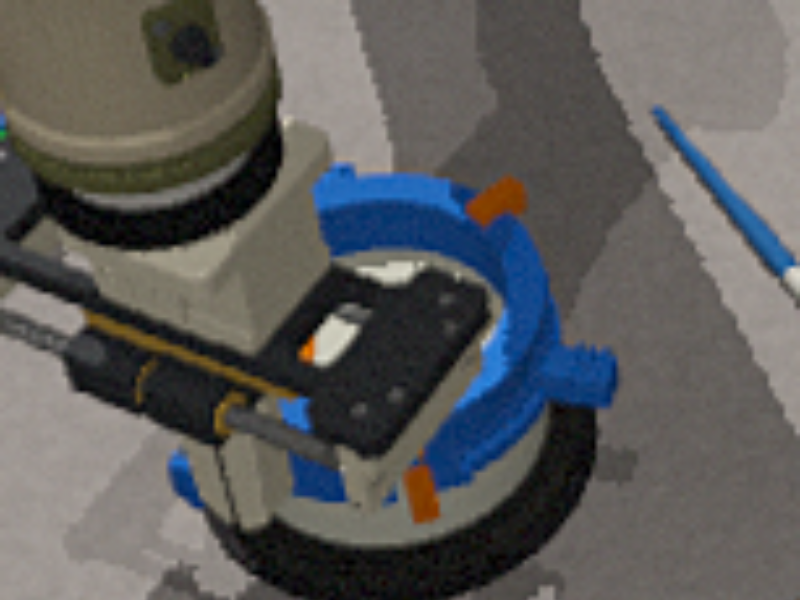

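```bash
python3 - <<'E'
from h import *
def px(u,v): return (170+u*153/800,210+v*125/654)
c=np.array([528.8,-181.6])
for nm,p,zs in(("key",px(497,198),(92,98)),("lug",px(580,372),(65,70)),("dishkey",px(420,487),(54,56)),):
    for z in zs:
        d=ray("scene",p,z)-c; print(nm,z,np.degrees(np.arctan2(d[1],d[0])).round(1),np.linalg.norm(d).round(1))
E
```

```text
key 92 108.3 61.2
key 98 103.6 57.8
lug 65 46.0 78.5
lug 70 43.2 80.2
dishkey 54 -12.6 68.3
dishkey 56 -12.6 69.9
```

Request:
send_rows --steps "0 0 0 0 -0.5 0 0;0 0 0 0 -1 0 0;0 0 0 0 -1 -4 0;0 0 0 0 -1 -9 0;0 0 0 0 -1 -14 0"

```text
time: 4.35
tool_pos: [586.2, -246.2, 201.6]
tcp_rot: [0.888, -0.461, -0.001, 0.0]
ft_force: [0.9, -0.6, 0.1]
opening: 0.5
```

```bash
python3 - <<'E'
from h import *
print(rel([482.6,204,150],-8))
E
```

```text
-0.001 0.003 -2.389 -42.769 -17.439 5.201
```

Request:
send_rows --steps "0 0 -2.389 -42.77 -17.44 5.2 0.55;0 0 -2.389 -42.77 -17.44 5.2 0.55;0 0 -2.389 -42.77 -17.44 5.2 0.55;0 0 -2.389 -42.77 -17.44 5.2 0.55;0 0 -2.389 -42.77 -17.44 5.2 0.55;0 0 -2.389 -42.77 -17.44 5.2 0.55;0 0 -2.389 -42.77 -17.44 5.2 0.55;0 0 -2.389 -42.77 -17.44 5.2 0.55;0 0 -2.389 -42.77 -17.44 5.2 0.55;0 0 -2.389 -42.77 -17.44 5.2 0.55;0 0 -2.389 -42.77 -17.44 5.2 0.55;0 0 -2.389 -42.77 -17.44 5.2 0.55;0 0 -2.389 -42.77 -17.44 5.2 0.55;0 0 -2.389 -42.77 -17.44 5.2 0.55;0 0 -2.389 -42.77 -17.44 5.2 0.55;0 0 -2.389 -42.77 -17.44 5.2 0.55;0 0 -2.389 -42.77 -17.44 5.2 0.55;0 0 -2.389 -42.77 -17.44 5.2 0.55;0 0 -2.389 -42.77 -17.44 5.2 0.55"

```text
time: 6.25
tool_pos: [483.4, 203.4, 148.6]
tcp_rot: [0.756, 0.655, -0.0, 0.0]
ft_force: [-0.3, 0.3, -0.2]
opening: 51.0
```

```bash
python3 - <<'E'
from h import *
S=cams.read_camera("scene");T=cams.read_camera("top")
cv2.imwrite("pics/S2.png",S);cv2.imwrite("pics/T2.png",T)
r=lambda I,u,v,w,h,W,H:cv2.resize(I[v:v+h,u:u+w],(W,H),interpolation=cv2.INTER_CUBIC)
cv2.imwrite("pics/d.png",np.vstack([np.hstack([r(S,195,225,100,100,400,400),r(T,350,190,100,100,400,400)]),np.hstack([r(S,330,170,120,60,400,200),r(T,180,220,120,60,400,200)])]))
print(manip.read_state()["qpos"].round(2),rel([482.6,204,28],-8))
E
```

```text
[-0.34  0.47 -0.23  2.11  0.19  0.58 -0.85] 0.000 0.000 -0.002 0.040 -0.086 12.061
```

View pics/d.png

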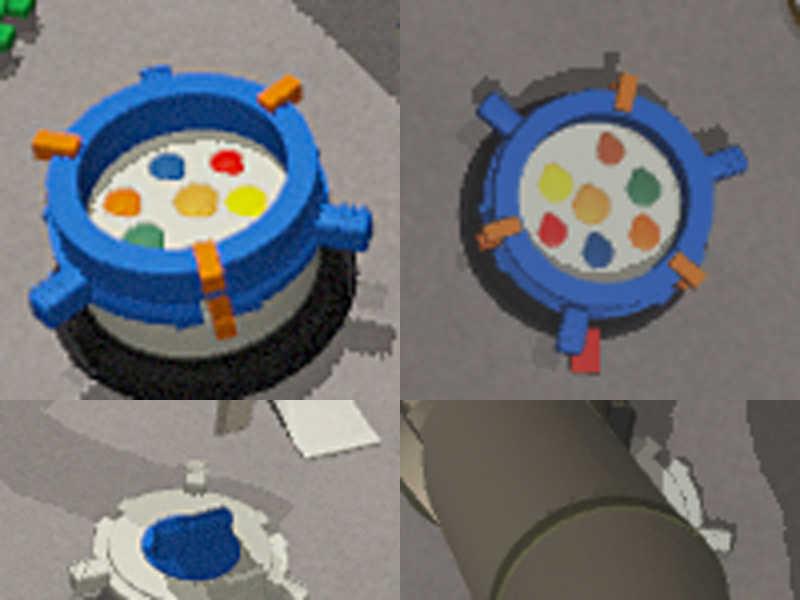

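The tray looks home: a dish key sits in a notch directly under a tray key (scene crop 210,265 / 222,318), and all three are aligned from the top. I'll measure its new heading, and grasp the lid.

```bash
python3 - <<'E'
from h import *
from itertools import product
k=np.array([ray("top",(350+(u-400)/4,190+v/4),91) for u,v in[(626,92),(688,271),(500,232)]])
ct=k.mean(0); print("tray",ct,np.linalg.norm(k-ct,axis=1),np.degrees(np.arctan2(*(k-ct).T[::-1])))
# height by triangulation of the key ends
for st,ss in(((688,271),(57,145)),((500,232),(208,266)),((626,92),(280,93))):
    a=[np.linalg.norm(ray("top",(350+(st[0]-400)/4,190+st[1]/4),z)-ray("scene",(195+ss[0]/4,225+ss[1]/4),z)) for z in range(75,110)]
    print("z",75+int(np.argmin(a)),min(a).round(1))
E
```

```text
tray [ 526.41752026 -182.37163814] [66.1281726  65.61192852 66.22042004] [ -11.19012854 -130.83941971  109.37137015]
z 86 0.6
z 75 106.3
z 109 87.8
```

Request:
send_rows --steps "0 0 0 0.04 -0.05 4 0.55;0 0 0 0.04 -0.05 8 0.55;0 0 0 0.04 -0.05 11 0.55;0 0 0 0.04 -0.05 12 0.55;0 0 0 0.04 -0.05 12 0.55"

```text
time: 6.85
tool_pos: [482.3, 203.8, 27.6]
tcp_rot: [0.755, 0.656, -0.001, -0.0]
ft_force: [0.2, 0.4, 0.0]
opening: 51.2
```

Request:
send_rows --steps "0 0 0 0 0 0 0;0 0 0 0 0 0 0;0 0 0 0 0 0 0;0 0 0 0 0 0 0;0 0 0 0 0 0 0;0 0 0 0 0 0 0" --newtons 30

```text
time: 7.45
tool_pos: [483.4, 203.9, 29.1]
tcp_rot: [0.755, 0.656, 0.0, 0.0]
ft_force: [0.2, -0.7, 7.1]
opening: 13.7
```

Request:
send_rows --steps "0 0 0 0 0 -0.5 0;0 0 0 0 0 -2 0;0 0 0 0 0 -5 0;0 0 0 0 0 -9 0;0 0 0 0 0 -13 0;0 0 0 0 0 -15 0;0 0 0 0 0 -15 0"

```text
time: 8.15
tool_pos: [484.0, 204.2, 181.3]
tcp_rot: [0.755, 0.656, 0.002, 0.001]
ft_force: [-0.1, 0.4, -3.3]
opening: 13.8
```

```bash
python3 - <<'E'
from h import *
print(manip.read_state()["tool_pos"],rel([526.8,-182.2,178],19))
E
```

```text
[484.04396941 204.24559917 181.33631808] 0.004 -0.002 -0.472 -37.667 9.640 0.277
```

Request:
send_rows --steps "0 0 -0.05 -4 1 0 0;0 0 -0.12 -8 2 0 0;0 0 -0.2 -12 3.1 0 0;0 0 -0.28 -16 4.1 0 0;0 0 -0.36 -20 5.1 0 0;0 0 -0.42 -24 6.1 0 0;0 0 -0.474 -28 7.2 0 0;0 0 -0.474 -32 8.2 0 0;0 0 -0.474 -35 9 0 0;0 0 -0.474 -37 9.5 0.2 0;0 0 -0.474 -37.67 9.64 0.3 0;0 0 -0.474 -37.67 9.64 0.3 0;0 0 -0.474 -37.67 9.64 0.3 0"

```text
time: 9.45
tool_pos: [525.6, -181.0, 175.0]
tcp_rot: [0.579, 0.815, 0.0, -0.001]
ft_force: [0.1, -0.4, -3.0]
opening: 13.4
```

```bash
python3 - <<'E'
from h import *
s=manip.read_state();print(s["tool_pos"],s["opening"],rel([526.8,-182.2,178],19.1))
S=cams.read_camera("scene");T=cams.read_camera("top");cv2.imwrite("pics/S3.png",S);cv2.imwrite("pics/T3.png",T)
r=lambda I,u,v,w,h,W,H:cv2.resize(I[v:v+h,u:u+w],(W,H),interpolation=cv2.INTER_CUBIC)
cv2.imwrite("pics/e.png",np.hstack([r(S,185,180,120,180,400,600),r(T,350,170,100,150,400,600)]))
E
```

```text
[ 525.56284993 -181.02791589  174.98370669] 13.373522019026982 -0.001 -0.001 0.002 -0.151 0.078 -0.302
```

View pics/e.png

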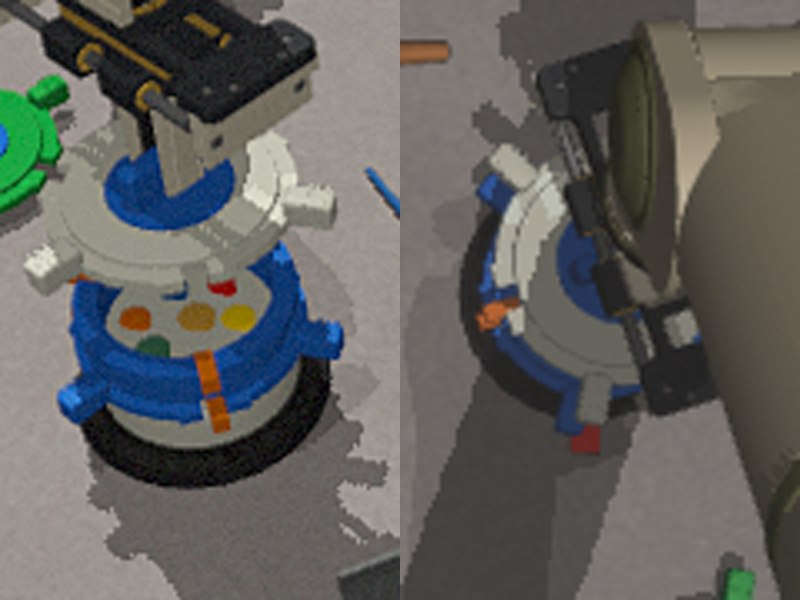

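```bash
python3 - <<'E'
from h import *
c=np.array([526.6,-182.2])
def P(cc,hd,z,r=88): h=np.radians(hd); return [*(cc+r*np.array([np.cos(h),np.sin(h)])),z]
# predicted vs seen, lug tops (z 31 above origin) at mid radius, in crop pixels
for hd in(49.1,-70.9,169.1):
  for nm,zz,cc in(("tray",39+31,c),("lid",146+31,np.array([525.6,-181]))):
    a=proj("scene",P(cc,hd,zz));b=proj("top",P(cc,hd,zz))
    print(nm,hd,((a-[185,180])*[400/120,600/180]).round(0),((b-[350,170])*4+[400,0]).round(0))
p=[ray("top",(350+(u-400)/4,170+v/4),177) for u,v in[(507,161),(595,385)]]
for q in p: print("lid lug",q)
p=np.array(p);d=p[1]-p[0];n=np.linalg.norm(d);m=p.mean(0);c2=m+np.array([d[1],-d[0]])/n*(n/2/np.sqrt(3));c3=m-np.array([d[1],-d[0]])/n*(n/2/np.sqrt(3))
print(n,c2,c3,[np.degrees(np.arctan2(*(q-c3)[::-1])) for q in p],[np.degrees(np.arctan2(*(q-c2)[::-1])) for q in p])
E
```

```text
tray 49.1 [334. 327.] [491. 187.]
lid 49.1 [324. 196.] [507. 154.]
tray -70.9 [ 74. 391.] [736. 239.]
lid -70.9 [ 40. 261.] [773. 210.]
tray 169.1 [164. 205.] [572. 424.]
lid 169.1 [141.  75.] [595. 410.]
lid lug [ 579.15511181 -114.58923367]
lid lug [ 453.2215872  -164.39342846]
135.42418706058686 [ 501.81111687 -103.1374539 ] [ 530.56558214 -175.84520823] [np.float64(51.57780789752128), np.float64(171.57780789752127)] [np.float64(-8.422192102478734), np.float64(-128.42219210247876)]
```

Request:
send_rows --steps "0 0 0 -0.1 0.05 1.5 0;0 0 0 -0.1 0.05 3 0;0 0 0 -0.1 0.05 4.5 0;0 0 0 -0.1 0.05 5.3 0;0 0 0 -0.1 0.05 5.8 0;0 0 0 -0.1 0.05 6.0 0;0 0 0 -0.1 0.05 6.0 0"

```text
time: 10.25
tool_pos: [526.9, -183.2, 115.8]
tcp_rot: [0.58, 0.815, 0.0, 0.0]
ft_force: [0.2, 0.3, -2.3]
opening: 13.8
```

```bash
python3 - <<'E'
from h import *
s=manip.read_state();print(s["tool_pos"],s["ft_force"],s["torque"],s["opening"],rel([527,-182.1,115],19.1))
S=cams.read_camera("scene");T=cams.read_camera("top");cv2.imwrite("pics/S4.png",S);cv2.imwrite("pics/T4.png",T)
r=lambda I,u,v,w,h,W,H:cv2.resize(I[v:v+h,u:u+w],(W,H),interpolation=cv2.INTER_CUBIC)
cv2.imwrite("pics/f.png",np.hstack([r(S,185,210,120,150,400,500),r(T,350,185,100,125,400,500)]))
E
```

```text
[ 526.90229796 -183.20091335  115.78813933] [ 0.16453263  0.32744373 -2.3264418 ] [-0.06222318 -0.10788274 -0.00847668] 13.755153297704599 0.000 0.000 0.001 0.101 0.045 0.079
```

View pics/f.png

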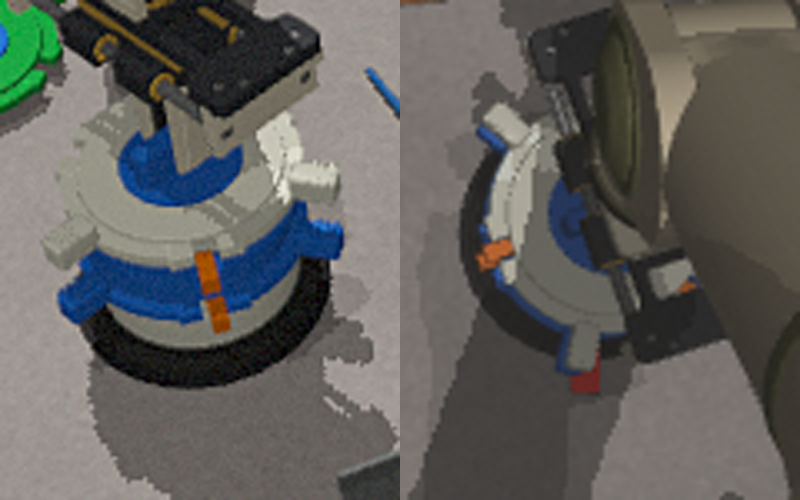

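Notch over key (crop 205,255), lugs above lugs. I'll lower it gently.

Request:
send_rows --steps "0 0 0 0.05 0.03 0.2 0;0 0 0 0.05 0.03 0.4 0;0 0 0 0.05 0.03 0.6 0;0 0 0 0.05 0.03 0.7 0;0 0 0 0.05 0.03 0.8 0;0 0 0 0.05 0.03 0.8 0"

```text
time: 10.95
tool_pos: [527.1, -183.2, 107.6]
tcp_rot: [0.58, 0.815, -0.0, 0.0]
ft_force: [1.3, -2.3, -2.7]
opening: 13.6
```

Request:
send_rows --steps "0 0 0 0 0 0.1 0;0 0 0 0 0 0.2 0;0 0 0 0 0 0.3 0;0 0 0 0 0 0.3 0"

```text
time: 11.35
tool_pos: [527.0, -183.2, 104.6]
tcp_rot: [0.58, 0.815, -0.0, 0.0]
ft_force: [1.8, -2.9, -0.8]
opening: 13.9
```

Request:
send_rows --steps "0 0 0 0 0 0.1 0;0 0 0 0 0 0.2 0;0 0 0 0 0 0.25 0;0 0 0 0 0 0.25 0"

```text
time: 11.75
tool_pos: [527.1, -183.3, 104.4]
tcp_rot: [0.58, 0.815, -0.0, 0.001]
ft_force: [-5.0, -3.1, 26.4]
opening: 13.8
```

Request:
send_rows --steps "0 0 0 0 0 -0.2 0;0 0 0 0 0 -0.2 0"

```text
time: 11.95
tool_pos: [526.9, -183.0, 104.5]
tcp_rot: [0.58, 0.815, 0.0, 0.0]
ft_force: [-0.8, -2.8, 9.1]
opening: 13.8
```

```bash
python3 - <<'E'
from h import *
s=manip.read_state();print(s["tool_pos"],s["ft_force"],s["torque"],s["opening"])
S=cams.read_camera("scene");cv2.imwrite("pics/S5.png",S)
cv2.imwrite("pics/g.png",cv2.resize(S[235:325,190:310],(800,600),interpolation=cv2.INTER_CUBIC))
E
```

```text
[ 526.93492013 -182.99306738  104.50531061] [-0.83424405 -2.79789277  9.14485024] [-0.64939026  0.10835628  0.01565332] 13.762517541397877
```

View pics/g.png

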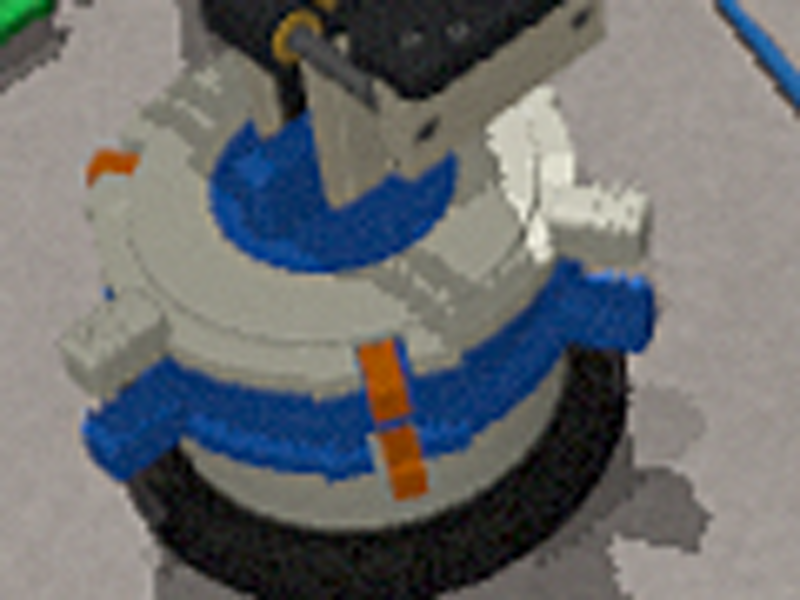

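The key stands inside the lid's notch (385,370), with another end jutting out at (110,165), and the lid's flange is down on the tray rim: it appears home. I'll release and withdraw.

Request:
send_rows --steps "0 0 0 0 0 -0.1 0;0 0 0 0 0 -0.1 0.2;0 0 0 0 0 -0.1 0.4;0 0 0 0 0 -0.1 0.5;0 0 0 0 0 -0.1 0.5;0 0 0 0 0 -2 0.5;0 0 0 0 0 -5 0.5;0 0 0 0 0 -9 0.5;0 0 0 0 0 -13 0.5;0 0 0 -5 0 -15 0.5;0 0 0 -10 0 -15 0.5;0 0 0 -15 0 -15 0.5;0 0 0 -20 0 -15 0.5;0 0 0 -25 0 -15 0.5;0 0 0 -30 0 -15 0.5;0 0 0 -30 0 -15 0.5"

```text
time: 13.6
tool_pos: [624.1, -473.5, 252.0]
tcp_rot: [0.582, 0.813, -0.001, -0.0]
ft_force: [-0.3, -0.9, -0.5]
opening: 46.1
```

```bash
python3 - <<'E'
from h import *
s=manip.read_state();print(s["tool_pos"],s["ft_force"],s["opening"])
S=cams.read_camera("scene");T=cams.read_camera("top");cv2.imwrite("pics/S6.png",S);cv2.imwrite("pics/T6.png",T)
r=lambda I,u,v,w,h,W,H:cv2.resize(I[v:v+h,u:u+w],(W,H),interpolation=cv2.INTER_CUBIC)
cv2.imwrite("pics/i.png",np.hstack([r(S,190,225,105,105,400,400),r(T,345,190,105,105,400,400)]))
# predicted lid top disc / lug tops for home vs riding
for hd in(49.1,169.1,-70.9):
  for z in(74+31,79.5+31):
    h=np.radians(hd);X=[527+90*np.cos(h),-182.5+90*np.sin(h),z]
    print(hd,z,((proj("scene",X)-[190,225])*400/105).round(1),((proj("top",X)-[345,190])*400/105+[400,0]).round(1))
E
```

```text
[ 624.09852032 -473.47066615  252.0141583 ] [-0.34826453 -0.92857659 -0.53704015] 46.07180442675054
49.1 105 [362.7 157.7] [508.8  89. ]
49.1 110.5 [362.1 150.3] [509.7  87.3]
169.1 105 [159.3  15.8] [589.8 325.5]
169.1 110.5 [157.8   8.4] [591.  324.8]
-70.9 105 [ 49.5 233.7] [753.9 140.7]
-70.9 110.5 [ 47.4 226.4] [755.8 139.2]
```

View pics/i.png

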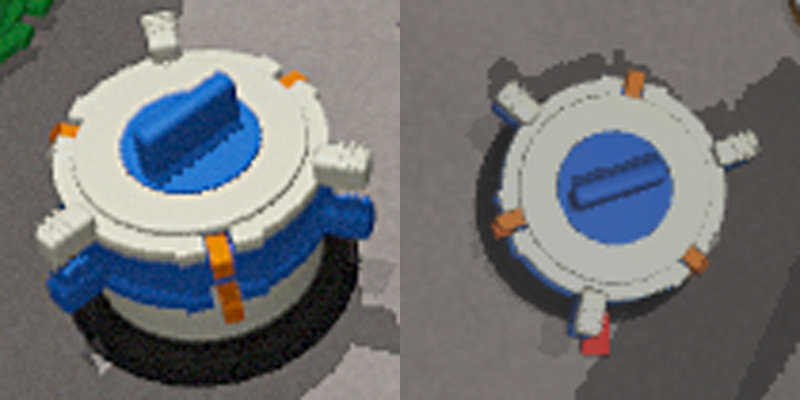

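All three tray keys stand in the lid's notches (top crop 635,82 / 508,223 / 695,260). The lug tops match the "home" prediction rather than the "riding" one. I'll hand it in.

```bash
python3 -c "
from rig import manip
print(manip.finish_job())"
```

```text
the job is handed in; nothing more can be done
None
```

The job is handed in. I pushed the tray about 29° clockwise at one lug until it dropped over the dish's keys. Then I gripped the white lid by its bar, turned it 27° to match the tray, lowered it home, let go and moved the arm clear. The clock stood at about 13.7 s.

**What the last checks showed**
- **Lid:** In the final pictures all three tray keys stand in the lid's notches. The lid's lugs sit above the tray's, near the predicted home position; that check is by eye, with home and riding only about 7 crop pixels apart.
- **Tray:** After the push a dish key showed in a notch directly under a tray key. The push force fell to about zero.
- **Bystanders and arm:** I saw nothing disturbed, though I did not check the bystanders in the last pictures. The arm hangs free with the gripper open.

**What failed or disagreed**
- **Tray height:** I triangulated three tray keys, but two were mismatched between the views and gave no usable height. The third gave 86 mm against about 92 mm expected at home; riding would be 98 mm, so home is the closer fit.
- **Lid position in the grip:** A rough estimate from two lugs in the top view put the lid about 6 mm away from where the grip said it was. I trusted the grip, and the lid went in.
- **Seating force:** The wrist read about 26 N for a moment as the lid bottomed out, well below the 120 N limit.

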